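# Release the terminal cover of the bench power supply and push it open

## Robot

A 7-joint arm with a two-finger parallel gripper is mounted at the origin on the work surface. World frame = base frame: x ahead of the robot, y to its left, z up, the work surface at z = 0. Lengths are in m, angles in degrees, forces in N, time in s.
With the tool pointing down it reaches from about 0.4 to 0.85 m from the base axis. Payload 10.4 kg.
Tool frame: the origin (TCP) lies on the centre line of the jaws, within the pads' length; the fingertips stand 11 mm ahead of it and the grasp point (between the pads) lies 8 mm behind it; z points along the fingers, y is the direction in which the jaws open and shut (so a half turn about z gives the same grasp; the last joint's range is limited). The gripper opens to 85 mm and grips with 20 to 120 N. Pads are 22 mm wide; open, the fingers measure 114 mm over their backs; the gripper's body (76 mm by 85 mm) begins 54 mm behind the grasp point. The pads swing forward as they close: fully open they stand 13 mm farther back than shut.
Start: joints at [-74.003, 19.034, -3.707, 83.658, 1.238, 77.344, -5.071], TCP at [0.186, 0.597, 0.242] pointing down, gripper open.
Joint ranges: [-148.97, 148.97], [-28.65, 121.19], [-84.17, 76.75], [9.2, 138.47], [-72.65, 252.65], [3.7, 117.97], [-149.18, 149.18]. Speed limits (degrees/s): [127.2, 127.2, 159.86, 159.86, 180, 180, 180].

## Interface

Orientations are given as a 3x3 rotation matrix whose columns are the frame's x, y, z axes.
In Python, from plant import get_obs, imaging, ticket gives the robot as it stands. The module is installed in compiled form; this text tells all that it offers.
- The arm moves only by the tool play_rows, never from a script. Its argument "rows" is a list of rows, each a list of 5 numbers: the closure in counts, from 0 (fully open) to 255 (shut), then the shift along the tool's x, y, z in mm, then the turn about the tool's z in rad. In form: [[hand, dx, dy, dz, twist], ...]. A call has 1 to 12 rows; each row shifts and turns the pose as measured when the row begins, along the tool's axes as they then stand; what a row does not reach is not made up. A row lasts 1/10 s, in which the tool goes at most 50 mm and 8.59 degrees, less where a joint would pass 70% of its speed; a pose out of reach is approached as far as the arm can. A call is refused whole if a number of a shift passes 50 or a number of a turn 0.15, either way. A call with a gripper value outside its range is refused whole. The fingers move at their own pace and stop on an object; the grip force is fixed at half the most. Time passes only in rows, so rows that do not move let the fingers close. It gives the time, the measured TCP pose, the force and the opening at its end, in the units of the state.
- get_obs(): the state, without advancing time (a new reading comes with each control period).
- imaging.grab_frame(name): name is "scene" or "side" or "wrist"; returns a dict with "image" (400x640x3 uint8, red, green, blue), "intrinsics" (3x3 intrinsics, pixels), "rvec" (rotation vector, rad) and "tvec" (3), from world to camera coordinates, as OpenCV has them. Camera axes: x right, y down, z forward; pixel columns grow to the right and rows downward; lengths in m; the calibration is good to about 2 mm. A picture is of the moment at which its call begins. There is no depth.
- ticket.close_job(): hands the job in, once; it reports no verdict.
Trained networks look in a picture, given as the dict that the camera call returned (one of the last four; its "shot" number tells which), for a name from the list of things; names that differ only in an ending like _2 or _b are one class to them, and where a whole thing is asked for, a point or a joint stands for the part that bears it (a point fixed in the world has none). Each returns a list of dicts, best first, with "score" (0 to 1); they miss things now and then, are a little off and sometimes report something else, mostly with a low value. They report only what shows in the picture. A call takes as long as a camera call. They do not tell look-alikes from the thing itself.
- imaging.find_in(picture, name): "point" ([x, y, z] in m, in the coordinates of the camera as it stood for that picture, good to about 4 mm: the middle of the surface that is visible of it).
The state is a dict: "time_s": time; "joints": joint angles; "joint_vel": joint speeds; "joint_torque": joint torques, N m; "eef_pos": TCP position; "tool_rot": TCP orientation; "wrist_force": force on the tool from outside, world axes, zero at the start; "wrist_torque": the same for the moment, N m; "opening": finger opening in m.
Only numpy, scipy, OpenCV 4.12 (cv2) and the standard library are available. Lean on these libraries where they do the work, as an engineer would, in place of code of your own. Each camera call takes 0.05 s, during which the arm holds its last target. There are 200 camera calls.

## Task

On the bench power supply, press the snap tab fully in with the fingertips so that it stays in, then push the terminal cover along its guides over the tab and off its seat, until the well with the brass terminals is completely open. Leave the cover lying flat on top of the case; only push it, never lift it, and leave the glassware, bottle and rack around the case where they stand.

Things in the scene. Friction and masses are not known exactly. Their poses are not given: they have to be found in the camera images.
- case: Bench power supply: fixed white metal box, 180 (x) x 280 (y) x 75 mm high, flat top deck. Origin: centre of its underside, on the table. The cover slides open in its +y; the seat is at its -y end, free deck at its +y end. Two black guide rails (8 mm high, 66 long) stand beside the cover and an 8 mm high end stop behind its -y edge.
- seat (a point): Centre of the cover's seat at deck height (75 mm above the table), axes as the case; also the centre of the terminal well, 48 (x) x 50 (y) mm, 17 mm deep, with four brass terminals below deck level. With the cover shut the origin of cover lies here, within 1.5 mm. The deck ends 215 mm from here in +y.
- cover: Loose grey plastic cover, 120 g, 80 x 80 mm plate, its top 12 mm above the deck, on two 4 mm runners; a cross rib (10 mm thick, 17 mm high) 15 to 25 mm from the origin in +y leaves 55 mm of flat plate behind it. Origin: centre of underside, axes as the case. Slides in +y with some 2 N once the tab is in. After 65 mm or more the well is open and the rails cleared; past 175 mm it overhangs.
- rib (a point): Centre of the rib's rear (-y) face, the face to push in the cover's +y direction; 8 mm above the plate's top (20 mm above the deck) and 15 mm in +y from the cover's origin.
- snap_tab (a joint): Travel of the snap tab in m: 0 fully out (it may start up to 1.5 mm in), 0.012 fully in. Pressed straight down it gives way at about 3 N and stays where it is left, it does not spring back. From 0.010 on the cover passes over it.
- tab_press (a point): Point on top of the snap tab where to press, 26 mm in y from the cover's front edge. The tab is a grey block 26 (x) x 40 (y) mm with small grip ridges in the middle of the deck, just in front (+y) of the cover; out, its top is 13 mm above the deck, in, 1 mm above it.
- beaker: Bystander: glass beaker, 68 mm across, 85 mm high, beyond the case (+x). Origin: centre of its underside. Leave alone.
- bottle: Bystander: white plastic bottle, 60 mm across, 150 mm high, past the +y end of the case. Origin: centre of its underside. Leave alone.
- dish: Bystander: white porcelain dish, 80 mm across, 30 mm high, beyond the case (+x). Origin: centre of its underside. Leave alone.
- rack: Bystander: wooden test-tube rack with tubes, 160 x 50 mm, 97 mm high over the tubes, past the -y end of the case. Origin: centre of its underside. Leave alone.
Mind the look-alikes: they are no part of the job. Leave any orange or turquoise look-alike of the cover alone.

How it is judged (in metres and radians):
On the way, in this order (a step that is already met when the one before it is completed fails the run):
1. the snap tab is pressed in while the cover is still on its seat (value of joint snap_tab above 0.009 m and y of cover in the frame of seat below 0.012 m), for 0.1 s.
2. the cover has been pushed off its seat and the terminal well is open (y of cover in the frame of seat above 0.062 m), for 0.1 s.
At the end, for the whole second after the job is handed in: The cover lies at rest, flat on the case's deck (within 4 mm of deck height, tilt under 0.07 rad), at least 62 mm in +y from its seat; the tab is still in (over 8.5 mm); the bystanders are upright within 20 mm of where they stood (y of cover in the frame of seat above 0.062 m and value of joint snap_tab above 0.0085 m and z of cover in the frame of seat between -0.004 and 0.004 m and angle between cover's own z axis and vertical below 0.07 rad and linear speed of cover below 0.01 m/s and not (distance of beaker from where it was at the start of the episode above 0.02 m or angle between beaker's own z axis and vertical above 0.3 rad) and not (distance of bottle from where it was at the start of the episode above 0.02 m or angle between bottle's own z axis and vertical above 0.3 rad) and not (distance of dish from where it was at the start of the episode above 0.02 m or angle between dish's own z axis and vertical above 0.3 rad) and not (distance of rack from where it was at the start of the episode above 0.02 m or angle between rack's own z axis and vertical above 0.3 rad)); the robot touches nothing.
It fails at once if the cover is lifted or tipped off the deck (10 mm up, or 0.25 rad) (z of cover in the frame of seat above 0.01 m or angle between cover's own z axis and vertical above 0.25 rad).
It fails at once if the cover falls from the case (z of cover in the frame of seat below -0.02 m).
It fails at once if a bystander is moved over 20 mm or tipped ((distance of beaker from where it was at the start of the episode above 0.02 m or angle between beaker's own z axis and vertical above 0.3 rad) or (distance of bottle from where it was at the start of the episode above 0.02 m or angle between bottle's own z axis and vertical above 0.3 rad) or (distance of dish from where it was at the start of the episode above 0.02 m or angle between dish's own z axis and vertical above 0.3 rad) or (distance of rack from where it was at the start of the episode above 0.02 m or angle between rack's own z axis and vertical above 0.3 rad)).
It also fails if it takes over 40 s, if anything falls off the work surface, if the arm or the gripper's body presses on something with over 40 N, if the wrist force passes 120 N, or if a joint passes its speed limit or range.

## Working session

There is one attempt and no reset: what is moved stays moved. The work goes in short steps, Python scripts to look and compute and a tool call to move; the robot and the scene stay as the last step left them, time stands still between calls to the robot, and variables do not carry over. Pictures are saved under pics/ and viewed, about 8 in all and at most 12, crops included, and the job is handed in when it is done.

Besides the shell and the picture viewer there is one more tool, called by a JSON object that holds its "op" and its "data". play_rows: Moves the arm, as the interface text tells. Its arguments: {"type":"object","properties":{"rows":{"type":"array","items":{"type":"array","items":{"type":"number"}}}},"required":["rows"]}

```bash
mkdir -p pics
cat > h.py <<'E'
import numpy as np, cv2
from plant import get_obs, imaging, ticket
def grab(n,save=None):
    p=imaging.grab_frame(n)
    if save: cv2.imwrite(f'pics/{save}.png',p['image'][:,:,::-1])
    return p
def w(p,pt):
    R=cv2.Rodrigues(np.array(p['rvec'],float))[0]; return R.T@(np.array(pt)-np.array(p['tvec']).ravel())
def px(p,X):
    return cv2.projectPoints(np.array([X],float),np.array(p['rvec'],float),np.array(p['tvec'],float),np.array(p['intrinsics'],float),None)[0].ravel()
def ray(p,uv,z):
    R=cv2.Rodrigues(np.array(p['rvec'],float))[0]; t=np.array(p['tvec'],float).ravel()
    d=R.T@np.linalg.inv(p['intrinsics'])@np.array([uv[0],uv[1],1.]); c=-R.T@t
    return c+d*(z-c[2])/d[2]
E
python3 - <<'E'
from h import *
np.set_printoptions(precision=4,suppress=True)
for c in ['scene','side']:
    p=grab(c,c+'0')
    for n in ['case','cover','rib','tab_press','bottle','beaker','dish','rack']:
        for r in imaging.find_in(p,n)[:3]:
            X=w(p,r['point']); print(c,n,round(r['score'],2),X,px(p,X).round())
o=get_obs();print(o['eef_pos'],o['tool_rot'],o['time_s'],o['wrist_force'])
a=cv2.imread('pics/scene0.png');b=cv2.imread('pics/side0.png')
cv2.imwrite('pics/both0.png',np.vstack([a,b])[:, :])
E
```

```text
scene case 0.89 [0.6136 0.0108 0.078 ] [335. 209.]
scene cover 0.97 [ 0.5851 -0.3749  0.0142] [216. 170.]
scene cover 0.91 [ 0.5957 -0.0878  0.0889] [302. 187.]
scene cover 0.78 [ 0.726  -0.2725  0.0138] [211. 216.]
scene rib 0.95 [ 0.7248 -0.2717  0.0135] [212. 216.]
scene rib 0.91 [ 0.6006 -0.0897  0.0879] [300. 188.]
scene rib 0.88 [ 0.5887 -0.3746  0.01  ] [215. 172.]
scene tab_press 0.65 [ 0.5948 -0.0297  0.0909] [323. 194.]
scene bottle 0.93 [0.5767 0.2213 0.0891] [430. 230.]
scene beaker 0.67 [0.7472 0.0551 0.0562] [324. 265.]
scene dish 0.64 [ 0.7334 -0.1169  0.0211] [261. 240.]
scene dish 0.4 [0.6139 0.0129 0.0756] [335. 211.]
scene rack 0.71 [ 0.5624 -0.2401  0.0621] [258. 167.]
side case 0.89 [0.5567 0.0521 0.0768] [324. 239.]
side cover 0.98 [ 0.7194 -0.2723  0.0128] [294. 161.]
side cover 0.9 [ 0.3879 -0.0743  0.011 ] [411. 231.]
side cover 0.72 [ 0.5873 -0.0688  0.0875] [323. 193.]
side rib 0.83 [ 0.7193 -0.2744  0.0081] [294. 162.]
side rib 0.8 [ 0.391  -0.0693  0.011 ] [410. 233.]
side rib 0.75 [ 0.5889 -0.0727  0.094 ] [323. 190.]
side tab_press 0.57 [ 0.5914 -0.0266  0.0914] [316. 204.]
side bottle 0.74 [0.5544 0.2363 0.093 ] [298. 314.]
side beaker 0.93 [0.7459 0.0613 0.0613] [233. 231.]
side dish 0.73 [ 0.7462 -0.1256  0.0174] [266. 191.]
side rack 0.88 [ 0.546  -0.243   0.0717] [355. 157.]
side rack 0.53 [0.5562 0.0448 0.0748] [325. 237.]
[0.1858 0.5968 0.2423] [[-0.9548  0.2973  0.    ]
 [ 0.2973  0.9548  0.0001]
 [ 0.      0.0001 -1.    ]] 0.9 [ 0.2526 -0.1415 -0.372 ]
```

View pics/scene0.png

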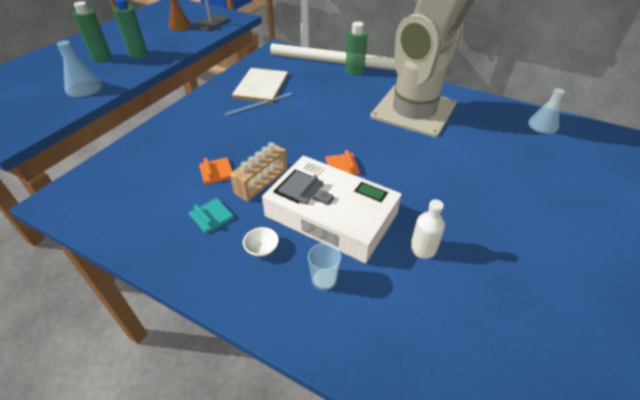

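View pics/side0.png

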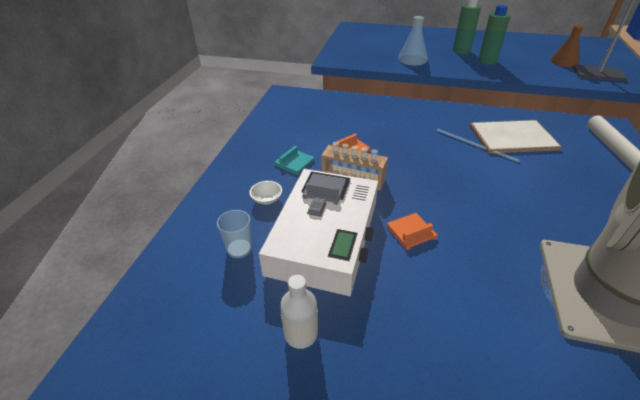

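The pictures show the white case with the grey cover at scene px (300,187) and the tab at (323,194). Orange and turquoise look-alikes lie on the table around it. Next I'll get the case yaw from the deck corners.

```bash
python3 - <<'E'
from h import *
np.set_printoptions(precision=4,suppress=True)
for c,cs in [('scene',[(309,158),(400,197),(370,239),(264,198)]),('side',[(305,170),(380,178),(352,270),(264,256)])]:
    p=grab(c); P=[ray(p,u,.075) for u in cs]; print(c,np.array(P),np.mean(P,0))
    for i in range(4):
        d=P[(i+1)%4]-P[i]; print(np.linalg.norm(d).round(3),np.degrees(np.arctan2(d[1],d[0])).round(1))
E
python3 - <<'E'
import cv2
a=cv2.imread('pics/scene0.png')[140:265,225:425];b=cv2.imread('pics/side0.png')[160:285,225:425]
import numpy as np
cv2.imwrite('pics/z.png',cv2.resize(np.vstack([a,b]),None,fx=2.4,fy=2.4,interpolation=2)[:600])
E
```

```text
scene [[ 0.4784 -0.1358  0.075 ]
 [ 0.4996  0.1267  0.075 ]
 [ 0.6518  0.1158  0.075 ]
 [ 0.6594 -0.1538  0.075 ]] [ 0.5723 -0.0118  0.075 ]
0.263 85.4
0.153 -4.1
0.27 -88.4
0.182 174.3
side [[ 0.6533 -0.1586  0.075 ]
 [ 0.4744 -0.1677  0.075 ]
 [ 0.4894  0.1145  0.075 ]
 [ 0.6563  0.1202  0.075 ]] [ 0.5683 -0.0229  0.075 ]
0.179 -177.1
0.283 87.0
0.167 1.9
0.279 -90.6
```

View pics/z.png

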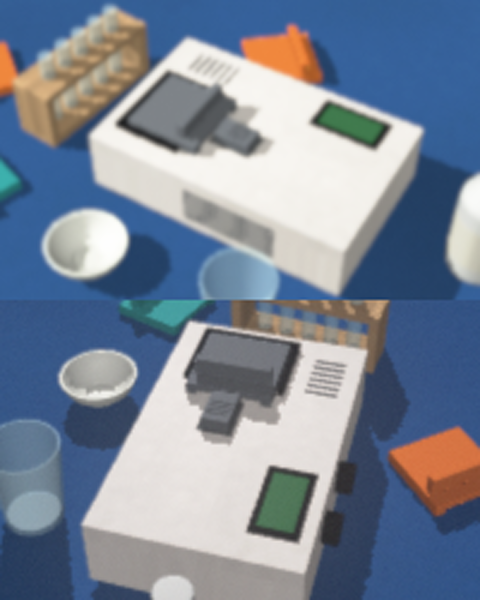

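Run:
```python
from h import *
from scipy.optimize import least_squares
np.set_printoptions(precision=4,suppress=True)
S=[('scene',[(303.3,155.8),(401.7,194.2),(367.9,244.2),(262.5,195.4)]),('side',[(377.9,180.8),(352,274.6),(259.2,253.8),(303.3,169.2)])]
ps=[grab(c) for c,_ in S]
L=[(-.09,-.14),(-.09,.14),(.09,.14),(.09,-.14)]
def f(q):
    x,y,a=q;r=[]
    for p,(c,cs) in zip(ps,S):
        for l,u in zip(L,cs):
            X=[x+np.cos(a)*l[0]-np.sin(a)*l[1],y+np.sin(a)*l[0]+np.cos(a)*l[1],.075]; r+=list(px(p,X)-u)
    return np.array(r)
s=least_squares(f,[.57,-.02,0],loss='soft_l1');print(s.x,np.degrees(s.x[2]),f(s.x).round(1))
x,y,a=s.x
R=np.array([[np.cos(a),-np.sin(a)],[np.sin(a),np.cos(a)]])
for n,l in [('seat',(0,-.075)),('tab',(0,-.009))]: print(n,R@l+[x,y])
```

```text
[ 0.5721 -0.0182 -0.0381] -2.183625469900748 [-0.2 -0.3 -0.5 -0.5  0.2  0.3 -0.5  0.8  0.3  0.4 -0.   0.1 -0.4  0.4
  0.6 -0.1]
seat [ 0.5693 -0.0931]
tab [ 0.5718 -0.0272]
```

Good fit: sub-pixel residuals and yaw -2.2°. Next I turn the tool to the case axes, shut the fingers and travel over high.

{"op": "play_rows", "data": {"rows": [[255,0,0,0,-0.132],[255,0,0,0,-0.132],[255,-27,-38,0,0],[255,-27,-38,0,0],[255,-27,-38,0,0],[255,-27,-38,0,0],[255,-27,-38,0,0],[255,-27,-38,0,0],[255,-27,-38,0,0],[255,-27,-38,0,0],[255,-27,-38,0,0],[255,-27,-38,0,0]]}}

```text
time_s: 2.3
eef_pos: [0.4504, 0.2013, 0.2413]
tool_rot: [[-1.0, 0.014, -0.0], [0.014, 1.0, 0.005], [0.0, 0.005, -1.0]]
wrist_force: [1.4, 1.6, -0.3]
opening: -0.0004
```

{"op": "play_rows", "data": {"rows": [[255,-29,-43,0,0.024],[255,-29,-43,0,0],[255,-29,-43,0,0],[255,-29,-43,0,0],[255,-29,-43,0,0],[255,0,0,0,0]]}}

```text
time_s: 2.9
eef_pos: [0.5838, -0.0184, 0.242]
tool_rot: [[-0.999, 0.046, 0.005], [0.046, 0.999, 0.004], [-0.005, 0.004, -1.0]]
wrist_force: [-0.9, -0.1, -0.3]
opening: -0.0
```

Run:
```python
from h import *
np.set_printoptions(precision=4,suppress=True)
o=get_obs();print(o['eef_pos'],o['tool_rot'],o['time_s'],o['wrist_force'])
for c in ['wrist','scene','side']:
    p=grab(c,c+'1')
    for n in ['cover','rib','tab_press']:
        for r in imaging.find_in(p,n)[:3]:
            X=w(p,r['point']); print(c,n,round(r['score'],2),X,px(p,X).round())
```

```text
[ 0.5838 -0.0184  0.242 ] [[-0.9989  0.0458  0.0049]
 [ 0.0458  0.9989  0.0035]
 [-0.0048  0.0037 -1.    ]] 2.9 [-0.865  -0.1001 -0.2523]
wrist cover 0.97 [ 0.7158 -0.2725  0.0122] [132. 270.]
wrist cover 0.92 [ 0.5839 -0.3712  0.0078] [ 31. 177.]
wrist cover 0.81 [ 0.4155 -0.0792  0.0126] [252.  10.]
wrist rib 0.94 [ 0.4208 -0.0849  0.0118] [248.  16.]
wrist rib 0.87 [ 0.716  -0.2763  0.0105] [129. 270.]
wrist rib 0.79 [ 0.5821 -0.3701  0.0121] [ 28. 176.]
wrist tab_press 0.55 [ 0.5894 -0.0271  0.0835] [309. 183.]
wrist tab_press 0.4 [ 0.5484 -0.001   0.0725] [333. 139.]
scene cover 0.87 [ 0.7261 -0.2725  0.0133] [211. 216.]
scene cover 0.74 [ 0.3915 -0.0757  0.0118] [343. 165.]
scene cover 0.72 [ 0.5958 -0.0853  0.0883] [303. 187.]
scene rib 0.97 [ 0.7284 -0.2703  0.014 ] [211. 217.]
scene rib 0.9 [ 0.3867 -0.0806  0.0116] [342. 164.]
scene rib 0.78 [ 0.5989 -0.089   0.0854] [301. 189.]
scene tab_press 0.7 [ 0.5977 -0.0298  0.0904] [323. 195.]
side cover 0.86 [ 0.7187 -0.2693  0.011 ] [294. 162.]
side cover 0.77 [ 0.5855 -0.0703  0.0865] [324. 193.]
side cover 0.74 [ 0.389  -0.0746  0.009 ] [411. 232.]
side rib 0.67 [ 0.3873 -0.0719  0.0108] [411. 232.]
side rib 0.65 [ 0.5898 -0.0709  0.0927] [322. 191.]
side rib 0.62 [ 0.7196 -0.2732  0.0136] [294. 160.]
side tab_press 0.47 [ 0.5927 -0.0257  0.0879] [316. 206.]
```

View pics/wrist1.png

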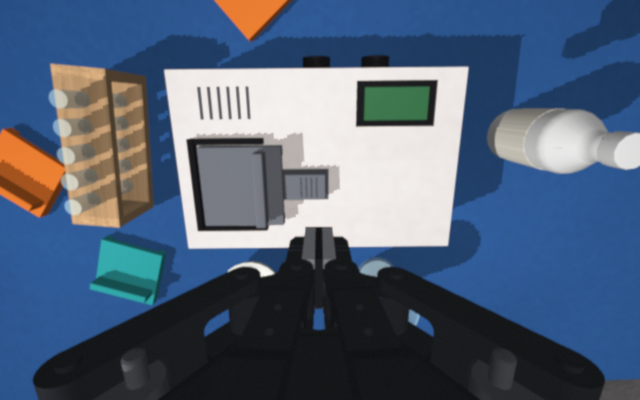

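The wrist view shows the cover at px (197–280, 143–230), the tab centre at about (306,184) and the deck corners. I'll turn these into positions.

Run:
```python
from h import *
np.set_printoptions(precision=4,suppress=True)
p=grab('wrist')
for n,u,z in [('c1',(165,70),.075),('c2',(468,67),.075),('c3',(448,246),.075),('c4',(189,248),.075),('tab',(306,184),.0875),('tabL',(284,184),.0875),('tabR',(328,184),.0875),('tabtop',(306,170),.0875),('tabbot',(306,198),.0875),('plateTL',(197,147),.087),('plateBL',(205,229),.087),('ribtop rear T',(254,149),.0995),('ribtop rear B',(256,227),.0995)]:
    print(n,ray(p,u,z))
for x in [(.59,-.0275,.0875),(.59,-.0782,.1)]: print(px(p,x))
a=cv2.imread('pics/wrist1.png')[120:260,150:360]
cv2.imwrite('pics/wz.png',cv2.resize(a,None,fx=3.8,fy=3.8,interpolation=2))
```

```text
c1 [ 0.4779 -0.1456  0.075 ]
c2 [0.4853 0.1327 0.075 ]
c3 [0.6656 0.1285 0.075 ]
c4 [ 0.6567 -0.1508  0.075 ]
tab [ 0.5874 -0.0211  0.0875]
tabL [ 0.5866 -0.0425  0.0875]
tabR [0.5883 0.0003 0.0875]
tabtop [ 0.5736 -0.0204  0.0875]
tabbot [ 0.6017 -0.0217  0.0875]
plateTL [ 0.5477 -0.1218  0.087 ]
plateBL [ 0.6306 -0.1257  0.087 ]
ribtop rear T [ 0.55   -0.0659  0.0995]
ribtop rear B [ 0.6255 -0.071   0.0995]
[299.5399 186.8013]
[244.7422 192.2378]
```

View pics/wz.png

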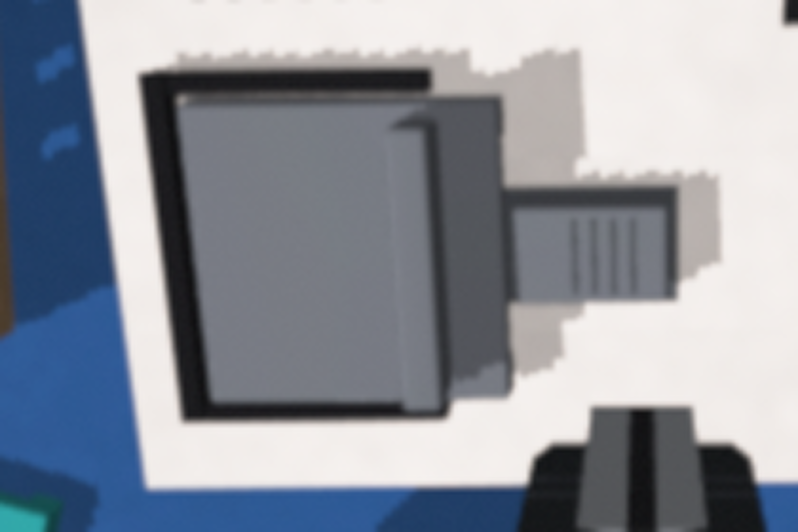

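The wrist image was taken while the arm was still settling, so its pose doesn't match the later calibration. I'll retake it.

Run:
```python
from h import *
from scipy.optimize import least_squares
np.set_printoptions(precision=4,suppress=True)
o=get_obs();print(o['eef_pos'],o['time_s'],o['wrist_force'],o['joint_vel'],o['tool_rot'])
p=grab('wrist','wrist2');print(get_obs()['eef_pos'])
q=p
def show(X): return px(p,X)
for r in imaging.find_in(p,'tab_press')[:2]: print(w(p,r['point']),px(p,w(p,r['point'])))
a=-.0381;R=np.array([[np.cos(a),-np.sin(a)],[np.sin(a),np.cos(a)]])
im=p['image'][:,:,::-1].copy()
x,y=.5721,-.0182
def dot(l,z,c):
    X=[*(R@l+[x,y]),z];u=px(p,X);cv2.circle(im,tuple(np.round(u*8).astype(int).tolist()),12,c,-1,shift=3)
for l in [(-.09,-.14),(-.09,.14),(.09,.14),(.09,-.14)]: dot(l,.075,(0,0,255))
sx=.018
for l in [(-.04,-.04),(.04,-.04)]: dot((l[0]+sx,l[1]-.075),.087,(0,255,0))
for l in [(-.04,.015),(.04,.015)]: dot((l[0]+sx,l[1]-.075),.104,(0,255,255))
for l in [(0,-.009),(-.013,.011),(.013,.011)]: dot((l[0]+sx,l[1]),.087,(255,0,255))
cv2.imwrite('pics/w2.png',cv2.resize(im[50:260,130:490],None,fx=2.2,fy=2.2,interpolation=2))
```

```text
[ 0.5822 -0.0107  0.2421] 3.55 [-0.6915  0.2679 -0.3004] [ 0.1773  0.1742  0.1179 -0.0939  0.0235 -0.035   0.1253] [[-0.9993  0.0367  0.0041]
 [ 0.0367  0.9993  0.0073]
 [-0.0038  0.0074 -1.    ]]
[ 0.5822 -0.0109  0.2421]
[ 0.5896 -0.029   0.0836] [298.3564 185.4256]
```

View pics/w2.png

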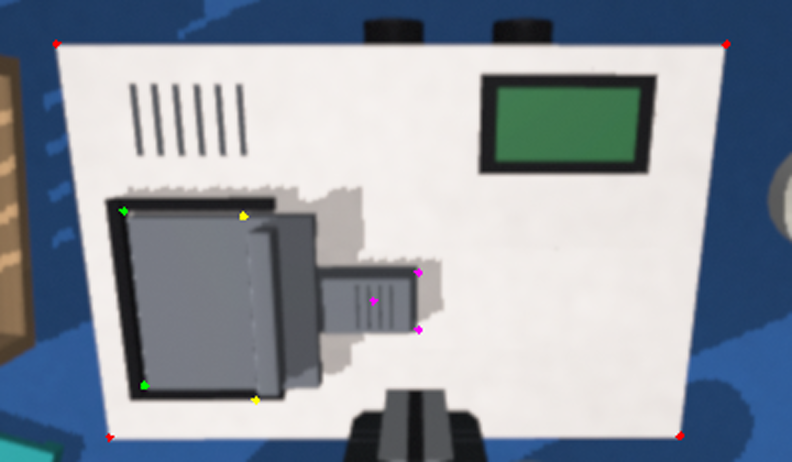

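The refit overlay matches: red on the deck corners, green on the plate corners, magenta on the tab. The tab press point is about (0.589, -0.028). I'll descend above it.

{"op": "play_rows", "data": {"rows": [[255,-4,-8,25,0],[255,-4,-7,25,0],[255,0,0,30,0],[255,0,0,25,0],[255,0,0,0,0],[255,0,0,0,0]]}}

```text
time_s: 4.25
eef_pos: [0.5917, -0.0258, 0.1356]
tool_rot: [[-0.999, 0.037, 0.008], [0.037, 0.999, 0.008], [-0.007, 0.008, -1.0]]
wrist_force: [-0.8, -0.7, 0.3]
opening: -0.0002
```

{"op": "play_rows", "data": {"rows": [[255,2,0,12,0],[255,0,0,12,0],[255,0,0,8,0],[255,0,0,5,0],[255,0,0,4,0],[255,0,0,3,0]]}}

```text
time_s: 4.85
eef_pos: [0.592, -0.0251, 0.0923]
tool_rot: [[-0.999, 0.036, 0.013], [0.036, 0.999, 0.009], [-0.013, 0.009, -1.0]]
wrist_force: [-1.5, -0.3, 2.3]
opening: -0.0
```

Contact shows as about 2–3 N upward, so the tab is giving way. I'll press on in small steps.

{"op": "play_rows", "data": {"rows": [[255,0,0,3,0],[255,0,0,3,0],[255,0,0,2,0],[255,0,0,2,0]]}}

```text
time_s: 5.25
eef_pos: [0.5922, -0.0251, 0.0869]
tool_rot: [[-0.999, 0.037, 0.013], [0.037, 0.999, 0.011], [-0.012, 0.012, -1.0]]
wrist_force: [-13.2, 0.6, 26.3]
opening: 0.0002
```

The tab is bottomed: fingertip height is 76 mm, which is deck + 1 mm, at 26 N. I'll lift, go back over the rib and check.

{"op": "play_rows", "data": {"rows": [[255,0,0,-10,0],[255,0,0,-30,0],[255,0,0,-20,0],[255,3,-20,0,0],[255,0,-30,0,0],[255,0,-29,0,0],[255,0,0,0,0],[255,0,0,0,0]]}}

```text
time_s: 6.05
eef_pos: [0.5877, -0.1061, 0.1506]
tool_rot: [[-0.999, 0.034, 0.019], [0.035, 0.999, 0.011], [-0.019, 0.012, -1.0]]
wrist_force: [0.8, 0.9, 0.5]
opening: 0.0002
```

Run:
```python
from h import *
np.set_printoptions(precision=4,suppress=True)
a=grab('side','side3');b=grab('wrist','wrist3')
o=get_obs();print(o['eef_pos'],o['tool_rot'],o['time_s'],o['wrist_force'])
A=cv2.resize(a['image'][130:290,240:400,::-1],(480,480));B=b['image'][60:260,150:490,::-1]
B=cv2.resize(B,(800,470))
cv2.imwrite('pics/s3.png',A); 
C=np.hstack([cv2.resize(A,(400,400)),cv2.resize(b['image'][60:260,170:370,::-1],(400,400))]);cv2.imwrite('pics/c3.png',C)
```

```text
[ 0.5876 -0.1058  0.1506] [[-0.9993  0.0337  0.019 ]
 [ 0.0339  0.9994  0.0112]
 [-0.0186  0.0119 -0.9998]] 6.15 [-0.5501 -0.3076 -0.2811]
```

View pics/c3.png

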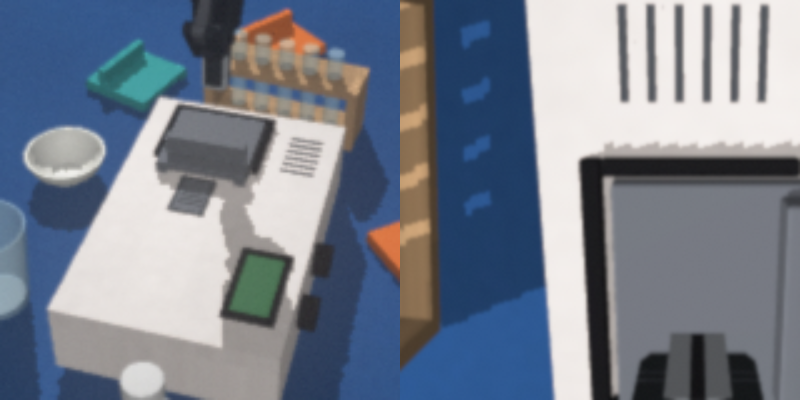

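The tab now lies flush and the cover is still seated. The fingers are over the plate behind the rib, so I'll descend.

{"op": "play_rows", "data": {"rows": [[255,0,0,20,0],[255,0,0,16,0],[255,0,0,8,0],[255,0,0,2,0],[255,0,0,0,0],[255,0,6,0,0],[255,0,6,0,0]]}}

```text
time_s: 6.85
eef_pos: [0.5908, -0.0881, 0.105]
tool_rot: [[-0.999, 0.028, 0.022], [0.028, 1.0, 0.012], [-0.021, 0.013, -1.0]]
wrist_force: [0.3, -0.3, 0.4]
opening: -0.0
```

{"op": "play_rows", "data": {"rows": [[255,3,6,1,0.008],[255,0,8,0,0],[255,0,10,0,0],[255,0,10,0,0]]}}

```text
time_s: 7.25
eef_pos: [0.5896, -0.0516, 0.1058]
tool_rot: [[-0.999, 0.037, 0.024], [0.038, 0.999, 0.012], [-0.024, 0.013, -1.0]]
wrist_force: [-0.2, -1.7, -0.6]
opening: -0.0001
```

Force is -1.7 N in y, so the cover is sliding. I'll carry on.

{"op": "play_rows", "data": {"rows": [[255,0,10,1,0],[255,0,10,1,0],[255,0,10,0,0],[255,0,8,0,0],[255,0,4,0,0],[255,0,0,0,0]]}}

```text
time_s: 7.85
eef_pos: [0.592, -0.0035, 0.105]
tool_rot: [[-0.999, 0.034, 0.026], [0.035, 0.999, 0.012], [-0.025, 0.013, -1.0]]
wrist_force: [0.9, -1.1, 1.1]
opening: -0.0002
```

Run:
```python
from h import *
np.set_printoptions(precision=4,suppress=True)
a=grab('side','side4');b=grab('scene')
for p in (a,b):
  for r in imaging.find_in(p,'cover')[:4]: print(w(p,r['point']),r['score'])
o=get_obs();print(o['eef_pos'],o['wrist_force'],o['time_s'])
C=np.hstack([cv2.resize(a['image'][140:290,240:390,::-1],(400,400)),cv2.resize(b['image'][130:270,250:390,::-1],(400,400))]);cv2.imwrite('pics/c4.png',C)
```

```text
[0.5829 0.0205 0.0875] 0.96
[ 0.7321 -0.2549  0.0128] 0.59
[ 0.3883 -0.0756  0.014 ] 0.57
[ 0.5807 -0.3901  0.0105] 0.56
[ 0.7267 -0.2732  0.0128] 0.91
[ 0.5815 -0.3765  0.0116] 0.82
[0.6069 0.0106 0.087 ] 0.62
[ 0.5917 -0.0046  0.1048] [-0.5795 -0.122  -0.4775] 8.05
```

View pics/c4.png

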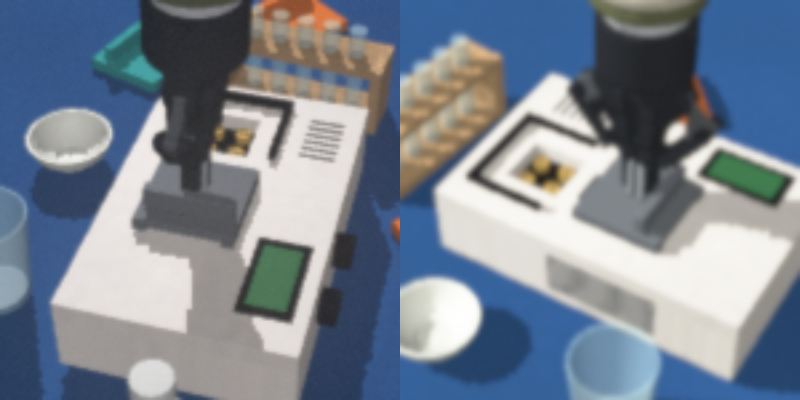

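The well with its brass terminals is fully open and the cover lies flat, about 88 mm along. I'll back off the rib and then rise.

{"op": "play_rows", "data": {"rows": [[255,0,-6,0,0],[255,0,-2,-10,0],[255,0,0,-30,0],[255,0,0,-40,0],[255,0,-20,-30,0],[255,0,0,0,0],[255,0,0,0,0]]}}

```text
time_s: 8.75
eef_pos: [0.5866, -0.0384, 0.2206]
tool_rot: [[-0.999, 0.04, 0.024], [0.04, 0.999, 0.012], [-0.023, 0.013, -1.0]]
wrist_force: [0.4, 0.2, 0.4]
opening: -0.0001
```

Run:
```python
from h import *
np.set_printoptions(precision=4,suppress=True)
b=grab('side');a=grab('wrist')
for p in (a,b):
  for n in ['cover','bottle','beaker','dish','rack']:
    for r in imaging.find_in(p,n)[:3]: 
        X=w(p,r['point'])
        if n!='cover' or X[2]>.06: print(n,X,round(r['score'],2))
o=get_obs();print(o['eef_pos'],o['wrist_force'],o['time_s'])
C=np.hstack([cv2.resize(b['image'][140:290,240:390,::-1],(380,380)),cv2.resize(a['image'][40:260,130:370,::-1],(415,380))]);cv2.imwrite('pics/c5.png',C)
```

```text
cover [ 0.5424 -0.2346  0.0696] 0.15
bottle [0.5617 0.1965 0.0906] 0.81
beaker [0.7629 0.0638 0.0443] 0.73
dish [ 0.7165 -0.1031  0.0143] 0.68
bottle [0.5556 0.2337 0.0964] 0.58
beaker [0.7425 0.0621 0.0625] 0.95
beaker [0.5552 0.2388 0.0962] 0.48
beaker [ 0.7484 -0.1255  0.0187] 0.42
dish [ 0.7457 -0.1304  0.0167] 0.71
rack [ 0.5455 -0.2405  0.0681] 0.91
[ 0.5864 -0.0382  0.2196] [0.0418 0.325  0.1808] 9.35
```

View pics/c5.png

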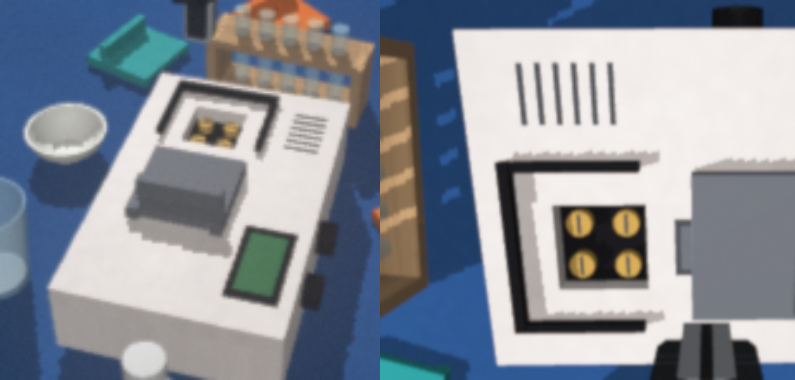

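The well is fully open, the cover lies flat over the pressed tab, and the robot is clear. The bystanders in the side view are within a few mm of where they started. I'll hand in.

```bash
python3 -c "
from plant import ticket;print(ticket.close_job())"
```

```text
the job is handed in; nothing more can be done
None
```

The terminal well is open and the job is handed in; the hand-in gives no verdict. I pressed the snap tab in with the shut fingertips. I then pushed the cover by the rear face of its rib, with about 1–2 N, roughly 88 mm along its guides, and backed off upward.

**What the last checks showed:**
- **Tab:** it bottomed at fingertip height 76 mm (deck + 1 mm) with about 26 N, and lay flush before the push. At the end only its rear edge shows from under the cover.
- **Cover:** it lies flat on the deck, with all four brass terminals exposed. I did not measure its final tilt or height; flatness is judged from the pictures and from the network's 87.5 mm height for the cover during the push.
- **Bystanders:** in the side camera all four were within about 5 mm of where they started.
- **Robot:** it stands clear of everything, with near-zero wrist force. The clock was about 9.4 s at hand-in.

**Checks that failed or disagreed:**
- The first wrist measurement was about 8 mm off because I read it against the wrong arm pose. I retook it and it then matched the other cameras.
- In the last check, the wrist-camera estimates for the bottle, beaker and dish differed from the side camera by roughly 2–4 cm. I put this down to those things being only partly in view.
- The final network search did not find the cover itself; its only hit was at the rack, with a score of 0.15.

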